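# Flip a circuit board over against the shelf's front edge

## Robot

A 6-joint arm with a two-finger parallel gripper is mounted at the origin on the work surface. World frame = base frame: x ahead of the robot, y to its left, z up, the work surface at z = 0. Lengths are in mm, angles in rad, forces in N, time in s.
With the tool pointing down it reaches from about 300 to 750 mm from the base axis. Payload 8.5 kg.
Tool frame: the origin (TCP) lies on the mounting face of the last link; the fingertips stand 173 mm ahead of it and the grasp point (between the pads) lies 155 mm ahead of it; z points along the fingers, x is the direction in which the jaws open and shut, and the axes are right-handed (so a half turn about z gives the same grasp; the last joint's range is limited). The gripper opens to 85 mm and grips with 20 to 120 N. Pads are 22 mm wide; open, the fingers measure 114 mm over their backs; the gripper's body (76 mm by 85 mm) begins 54 mm behind the grasp point. The pads swing forward as they close: fully open they stand 13 mm farther back than shut.
Start: joints at [0.965, 0.381, 1.297, -0, 1.464, -0.215], TCP at [209.501, 508.518, 404.722] pointing down, gripper open.
Joint ranges: [-3.11, 3.11], [-0.89, 2.33], [0.22, 2.48], [-1.42, 4.56], [0.17, 2.85], [-2.88, 2.88]. Speed limits (rad/s): [2.39, 2.39, 3.14, 3.14, 3.14, 3.14].

## Interface

Orientations are given as a rotation vector (axis times angle).
In Python, from cell import monitor, viewer, arm gives the robot as it stands. The module is installed in compiled form; this text tells all that it offers.
- The arm moves only by the shell command python3 -m creep 'ROWS'. ROWS is JSON, a list of rows, each a list of 3 entries, a list of its own where there are three numbers: the shift along the tool's x, y, z in m, then the turn, a rotation vector about the tool's x, y, z in rad, then the finger opening in m, from 0 to 0.0854. In form: [[[x, y, z], [wx, wy, wz], grip], ...]. A call has 1 to 10 rows; each row shifts and turns the pose as measured when the row begins, along the tool's axes as they then stand; what a row does not reach is not made up. A row lasts 1/12 s, in which the tool goes at most 41.7 mm and 7.16 degrees, less where a joint would pass 70% of its speed; a pose out of reach is approached as far as the arm can. A call is refused whole if a number of a shift passes 0.0417 or a number of a turn 0.125, either way. A call with a gripper value outside its range is refused whole. The fingers move at their own pace and stop on an object; the grip force is fixed at half the most. Time passes only in rows, so rows that do not move let the fingers close. It gives the time, the measured TCP pose, the force and the opening at its end, in the units of the state.
- monitor.sense(): the state, without advancing time (a new reading comes with each control period).
- viewer.camera(name): name is "scene" or "side" or "wrist"; returns (picture, depth): 420x560x3 uint8, red, green, blue; 420x560 float32, mm along the optical axis (not along the pixel's ray), 0 where there is no reading.
- viewer.calibration(name): a dict with "vfov" (degrees; the focal length in pixels is half the picture's height over the tangent of half this angle, whatever the lens; pixels are square), "cx", "cy" (the principal point, pixels), "R" (3x3) and "t" (3): a world point X has camera coordinates R X + t. Camera axes: x right, y down, z forward; pixel columns grow to the right and rows downward; lengths in mm; the calibration is good to about 2 mm. The wrist camera is an equidistant fisheye: a pixel r from the principal point sees the ray r / f radians off the axis. A picture is of the moment at which its call begins: read the wrist's pose just before it. calibration takes no time and is no camera call; for the wrist camera it gives the pose at the moment of the call.
- arm.hand_in(): hands the job in, once; it reports no verdict.
The state is a dict: "time_s": time; "joint_pos": joint angles; "qvel": joint speeds; "joint_torque": joint torques, N m; "ee_pos": TCP position; "ee_rot": TCP orientation; "contact_force": force on the tool from outside, world axes, zero at the start; "moment": the same for the moment, N m; "grip_width": finger opening in mm.
Only numpy, scipy, OpenCV 4.12 (cv2) and the standard library are available. Lean on these libraries where they do the work, as an engineer would, in place of code of your own. Each camera call takes 0.05 s, during which the arm holds its last target. There are 200 camera calls.

## Task

The larger circuit board, the one standing on four corner standoffs, has to be soldered from underneath. Push it along the desk against the front edge of the birch shelf and tip it up and over that edge, without lifting it off the desk on the way, so that it ends lying flat upside down on the shelf, standoffs up (some overhang over the front edge is fine). Leave the small bare board where it is, and let go of everything.

Things in the scene. Friction and masses are not known exactly. Their poses are not given: they have to be found in the camera images.
- board: Larger green circuit board, plate 100 (own x) x 120 (y) x 4 mm, 0.15 kg, on four standoffs 24 mm high, 8 mm thick, flush in the corners; between them fingertips slanted 25 degrees forward get under the near edge (upright ones slip). Chips 8 mm high on top. Origin: middle, level with the standoffs' feet. z: feet to chips, up at first, down when flipped; x: to the shelf, square within 9 degrees.
- shelf_edge (a point): Middle of the top front edge of the birch shelf, a fixed plank 22 mm thick on the desk, 240 deep, 940 long, its front face upright towards the robot. x points square into the shelf, y along the edge, z up. The top is clear for 140 mm behind the edge within 200 mm either side; a peg rail with tools stands 170 to 220 mm behind the edge, 0.22 m high.
- small_board: Smaller green circuit board, a bystander lying flat on the desk beside the larger one: 80 (x) x 60 (y) x 4 mm with two chips on top, no standoffs. Origin: middle of its underside.
Mind the look-alikes: they are no part of the job. Several things have the shape of the board; the one meant has the colours described above.

How it is judged (in metres and radians):
On the way, in this order (a step that is already met when the one before it is completed fails the run):
1. the board, still on the desk, is pushed up against the shelf's front edge (x of board in the frame of shelf_edge between -0.065 and 0 m and height (world z) of board below 0.06 m).
2. the board is tipped up in front of the shelf's edge, its lower end still down by the desk (angle between board's own z axis and vertical between 0.9 and 1.75 rad and x of board in the frame of shelf_edge between -0.09 and 0.02 m and height (world z) of board below 0.07 m).
At the end, for the whole second after the job is handed in: The larger board lies still and upside down on the shelf, within 10 degrees of flat, its middle 5 to 150 mm behind the shelf's front edge and its standoffs' feet 46 to 72 mm above the desk (angle between board's own z axis and vertical above 2.96 rad and x of board in the frame of shelf_edge between 0.005 and 0.15 m and height (world z) of board between 0.046 and 0.072 m and linear speed of board below 0.02 m/s and angular speed of board below 0.2 rad/s); the robot touches nothing.
It fails at once if the small bare board is moved more than 15 mm (distance of small_board from where it was at the start of the episode above 0.015 m).
It fails at once if the board is lifted clear of desk and shelf (height (world z) of board above 0.13 m).
It also fails if it takes over 38 s, if anything falls off the work surface, if the arm or the gripper's body presses on something with over 40 N, if the wrist force passes 120 N, or if a joint passes its speed limit or range.

## Working session

There is one attempt and no reset: what is moved stays moved. The work goes in short steps, Python scripts to look and compute and a shell command to move; the robot and the scene stay as the last step left them, time stands still between calls to the robot, and variables do not carry over. Pictures are saved under pics/ and viewed, on a budget of 10 in all, crops included, one or two more only if the job needs it, and the job is handed in when it is done.

```bash
mkdir -p pics; cat > h.py <<'E'
import numpy as np, cv2
from cell import monitor, viewer, arm
def snap(n,f):
    c=viewer.calibration(n); p,d=viewer.camera(n); cv2.imwrite('pics/'+f,p[:,:,::-1]); np.savez('pics/'+f+'.npz',p=p,d=d,**{k:np.array(c[k]) for k in c}); return p,d,c
def pts(d,c):
    # world points from depth, pinhole
    f=d.shape[0]/2/np.tan(np.radians(c['vfov'])/2); v,u=np.mgrid[:d.shape[0],:d.shape[1]]
    X=np.stack([(u-c['cx'])/f*d,(v-c['cy'])/f*d,d],-1)
    return (X-np.array(c['t']))@np.array(c['R'])
E
python3 - <<'E'
from h import *
p,d,c=snap('scene','a.png'); p2,d2,c2=snap('side','b.png')
cv2.imwrite('pics/ab.png',cv2.resize(np.hstack([p,p2])[:,:,::-1],(800,300)))
for k in (c,c2): print(k)
print(monitor.sense())
E
```

```text
{'vfov': 54.06810182911328, 'cx': 279.64726643309416, 'cy': 205.83500273358672, 'R': array([[-1.33442510e-01,  9.91056206e-01, -8.32247909e-04],
       [ 8.16844770e-01,  1.09509892e-01, -5.66367554e-01],
       [-5.61210940e-01, -7.62573251e-02, -8.24152353e-01]]), 't': array([  42.09082707, -343.84820447, 1104.80399175])}
{'vfov': 50.96646265320451, 'cx': 279.9530844320701, 'cy': 210.72457850995644, 'R': array([[ 0.89107334, -0.45382524, -0.00556283],
       [-0.35399241, -0.6872793 , -0.63430003],
       [ 0.28403815,  0.56717705, -0.77306696]]), 't': array([-409.24281455,  223.07013646,  810.08943661])}
{'time_s': 0.1, 'joint_pos': array([ 9.64677328e-01,  3.81159983e-01,  1.29814239e+00, -1.06277342e-05,
        1.46356803e+00, -2.15332162e-01]), 'qvel': array([ 0.00014869, -0.00292242, -0.0055639 , -0.00071224,  0.0015605 ,
       -0.00039113]), 'joint_torque': array([ 3.41074461e-03, -4.49216473e+01, -2.31656545e+01, -2.12899304e-04,
        3.66345790e-03,  2.81402954e-06]), 'ee_pos': array([209.50759001, 508.5048247 , 404.17088649]), 'ee_rot': array([ 2.61007065e+00,  1.74760764e+00, -1.86149224e-03]), 'contact_force': array([-0.42757239, -0.35372343, -0.1074474 ]), 'moment': array([ 0.01276544,  0.04051321, -0.00613525]), 'grip_width': 85.23698031659737}
```

View pics/a.png

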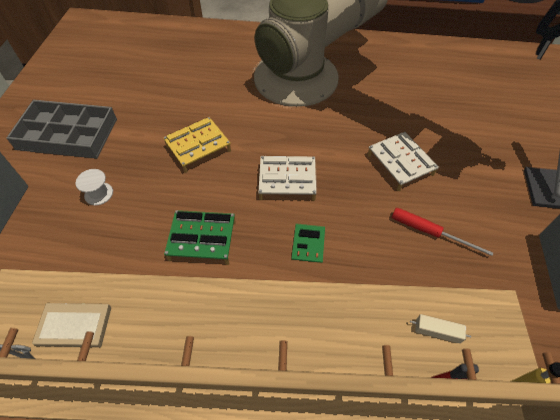

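View pics/b.png

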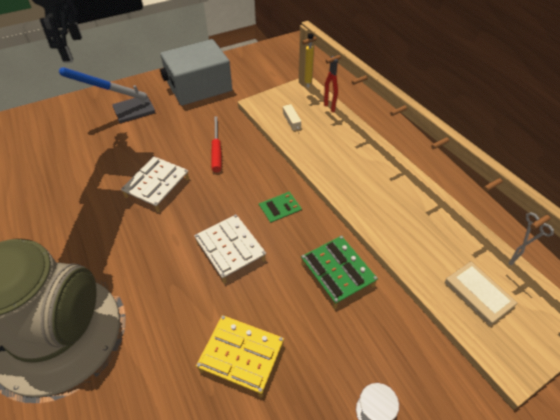

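The scene view shows the large green board at (200,236), the small one at (309,243), and the shelf's front edge running from about (0,270) to (515,290). In the side view they are at (339,270), (280,207), and the edge from (240,103) to (515,400).

```bash
python3 - <<'E'
import numpy as np, cv2
from h import pts
for n in ('a','b'):
    z=np.load(f'pics/{n}.png.npz'); p,d=z['p'],z['d']; P=pts(d,z)
    h=cv2.cvtColor(p,cv2.COLOR_RGB2HSV); m=((h[...,0]>40)&(h[...,0]<85)&(h[...,1]>110)&(d>0)).astype(np.uint8)
    m=cv2.morphologyEx(m,cv2.MORPH_CLOSE,np.ones((9,9)))
    k,l,s,ce=cv2.connectedComponentsWithStats(m)
    for i in range(1,k):
        if s[i,4]>300:
            Q=P[(l==i)&(d>0)]; zz=np.median(Q[:,2])
            if zz>100 or zz<-20: continue
            Q=Q[abs(Q[:,2]-zz)<12]
            r=cv2.minAreaRect(Q[:,:2].astype(np.float32)); print(n,ce[i],s[i,4],'z',zz,r,cv2.boxPoints(r).round().tolist())
    # shelf: points with z ~22; front edge per y bin
    ok=(d>0)&(abs(P[...,2]-22)<5)&(P[...,0]>480)
    Q=P[ok]; E=[]
    for y in range(-300,300,25):
        q=Q[abs(Q[:,1]-y)<4]
        if len(q)>20:
            # first x with continuous shelf
            hh,b=np.histogram(q[:,0],np.arange(480,900,5)); 
            j=[t for t in range(len(hh)-4) if (hh[t:t+5]>0).all()]
            if j: E.append((y,b[j[0]],q[q[:,0]>=b[j[0]],0].min()))
    E=np.array(E); print(E.round(0).tolist())
    q=P[(d>0)&(abs(P[...,2])<6)]; print('desk z',np.median(q[:,2]), 'shelf z',np.median(Q[:,2]))
E
```

```text
a [199.97435897 235.89324009] 2145 z 29.340207296850107 ((523.0147705078125, -127.86976623535156), (100.17281341552734, 120.51614379882812), 3.4037508964538574) [[469.0, -71.0], [477.0, -191.0], [577.0, -185.0], [569.0, -65.0]]
a [308.20201097 242.84460695] 1094 z 5.5596824330907015 ((500.6480407714844, 82.10383605957031), (80.35365295410156, 60.015018463134766), 0.36849910020828247) [[460.0, 112.0], [461.0, 52.0], [541.0, 52.0], [541.0, 112.0]]
[[-300.0, 625.0, 627.0], [-275.0, 620.0, 624.0], [-250.0, 620.0, 622.0], [-225.0, 620.0, 620.0], [-200.0, 615.0, 618.0], [-175.0, 615.0, 617.0], [-150.0, 610.0, 613.0], [-125.0, 610.0, 612.0], [-100.0, 605.0, 609.0], [-75.0, 605.0, 607.0], [-50.0, 600.0, 604.0], [-25.0, 600.0, 603.0], [0.0, 600.0, 602.0], [25.0, 595.0, 598.0], [50.0, 595.0, 596.0], [75.0, 590.0, 593.0], [100.0, 590.0, 592.0], [125.0, 585.0, 588.0], [150.0, 585.0, 587.0], [175.0, 580.0, 585.0], [200.0, 580.0, 583.0], [225.0, 580.0, 581.0], [250.0, 575.0, 578.0], [275.0, 575.0, 576.0]]
desk z 1.1864505854019045 shelf z 23.022490690188192
b [279.65690377 206.46722455] 717 z 3.84
[... 314 characters left out ...]
), 3.3789610862731934) [[468.0, -72.0], [475.0, -192.0], [576.0, -186.0], [569.0, -67.0]]
[[-300.0, 620.0, 625.0], [-275.0, 620.0, 622.0], [-250.0, 620.0, 620.0], [-225.0, 615.0, 618.0], [-200.0, 610.0, 615.0], [-175.0, 500.0, 502.0], [-150.0, 500.0, 500.0], [-125.0, 480.0, 481.0], [-100.0, 495.0, 497.0], [-75.0, 480.0, 482.0], [-50.0, 600.0, 603.0], [-25.0, 600.0, 600.0], [0.0, 595.0, 599.0], [25.0, 595.0, 596.0], [50.0, 590.0, 594.0], [75.0, 590.0, 592.0], [100.0, 585.0, 589.0], [125.0, 585.0, 586.0], [150.0, 580.0, 585.0], [175.0, 580.0, 583.0], [200.0, 580.0, 581.0], [225.0, 575.0, 577.0], [250.0, 575.0, 576.0], [275.0, 570.0, 573.0]]
desk z -0.5980517466527238 shelf z 21.314780283396676
```

```bash
cat >> h.py <<'E'
from scipy.spatial.transform import Rotation as R, Slerp
L=169. # tip reach at about 50 mm opening
S=np.array([np.cos(np.radians(5.05)),np.sin(np.radians(5.05)),0]); T=np.array([-S[1],S[0],0]); E0=np.array([611.4,-128.7,0]) # shelf edge point beside board
def ori(head,slant):
    a,b=np.radians([head,slant]); f=np.array([np.cos(a),np.sin(a),0]); x=np.array([-f[1],f[0],0]); z=np.sin(b)*f+np.array([0,0,-np.cos(b)])
    return R.from_matrix(np.stack([x,np.cross(z,x),z],1))
def now():
    s=monitor.sense(); r=R.from_rotvec(s['ee_rot']); p=np.array(s['ee_pos']); return s,p,r
def tip():
    s,p,r=now(); t=p+r.apply([0,0,L]); z=r.apply([0,0,1]); q=t-E0
    print('t %.2f tip'%s['time_s'],t.round(1),'shelf s,y,z',[round(float(v),1) for v in (q@S,q@T,t[2])],'slant %.1f'%np.degrees(np.arctan2(z@S,-z[2])),'F',np.array(s['contact_force']).round(1),'g %.0f'%s['grip_width'])
def plan(target,head,slant,n,g):
    s,p,r=now(); t0=p+r.apply([0,0,L]); sl=Slerp([0,1],R.concatenate([r,ori(head,slant)])); P,Q=p,r; out=[]
    for k in range(1,n+1):
        Rk=sl(k/n); pk=t0+(np.array(target)-t0)*k/n-Rk.apply([0,0,L])
        out.append([Q.inv().apply(pk-P).round(1).tolist(),(Q.inv()*Rk).as_rotvec().round(3).tolist()]); P,Q=pk,Rk
    for o in out: print(o)
def sh(s,y,z): return E0+s*S+y*T+[0,0,z]
E
python3 - <<'E'
from h import *
tip(); near=np.array([472.5,-131.7,0])-E0; print('near edge s,y',near@S,near@T)
plan(sh(-185,near@T,90),4.5,25,24,50)
E
```

```text
t 0.10 tip [209.4 508.3 235.2] shelf s,y,z [-344.4, 669.9, 235.2] slant -0.0 F [-0.4 -0.4 -0.1] g 85
near edge s,y -138.62490161911728 9.238325123638678
[[-22.1, 15.6, 6.1], [-0.018, 0.004, -0.019]]
[[-22.5, 15.0, 6.3], [-0.018, 0.004, -0.019]]
[[-22.9, 14.5, 6.6], [-0.018, 0.004, -0.019]]
[[-23.2, 14.0, 6.8], [-0.018, 0.004, -0.019]]
[[-23.6, 13.4, 7.0], [-0.018, 0.004, -0.019]]
[[-23.9, 12.8, 7.2], [-0.018, 0.004, -0.019]]
[[-24.3, 12.3, 7.3], [-0.018, 0.004, -0.019]]
[[-24.6, 11.7, 7.5], [-0.018, 0.004, -0.019]]
[[-24.9, 11.1, 7.7], [-0.018, 0.004, -0.019]]
[[-25.2, 10.5, 7.8], [-0.018, 0.004, -0.019]]
[[-25.5, 9.9, 7.9], [-0.018, 0.004, -0.019]]
[[-25.7, 9.2, 8.0], [-0.018, 0.004, -0.019]]
[[-26.0, 8.6, 8.1], [-0.018, 0.004, -0.019]]
[[-26.3, 8.0, 8.2], [-0.018, 0.004, -0.019]]
[[-26.5, 7.3, 8.3], [-0.018, 0.004, -0.019]]
[[-26.7, 6.7, 8.4], [-0.018, 0.004, -0.019]]
[[-26.9, 6.0, 8.4], [-0.018, 0.004, -0.019]]
[[-27.2, 5.4, 8.5], [-0.018, 0.004, -0.019]]
[[-27.3, 4.7, 8.5], [-0.018, 0.004, -0.019]]
[[-27.5, 4.1, 8.5], [-0.018, 0.004, -0.019]]
[[-27.7, 3.4, 8.5], [-0.018, 0.004, -0.019]]
[[-27.8, 2.7, 8.5], [-0.018, 0.004, -0.019]]
[[-28.0, 2.0, 8.5], [-0.018, 0.004, -0.019]]
[[-28.1, 1.4, 8.5], [-0.018, 0.004, -0.019]]
```

```bash
python3 -m creep '[[[-0.022,0.0155,0.006],[-0.018,0.004,-0.019],0.05],[[-0.0225,0.015,0.006],[-0.018,0.004,-0.019],0.05],[[-0.023,0.0145,0.006],[-0.018,0.004,-0.019],0.05],[[-0.023,0.014,0.007],[-0.018,0.004,-0.019],0.05],[[-0.0235,0.0135,0.007],[-0.018,0.004,-0.019],0.05],[[-0.024,0.013,0.007],[-0.018,0.004,-0.019],0.05],[[-0.0245,0.012,0.007],[-0.018,0.004,-0.019],0.05],[[-0.0245,0.0115,0.0075],[-0.018,0.004,-0.019],0.05],[[-0.025,0.011,0.0075],[-0.018,0.004,-0.019],0.05],[[-0.025,0.0105,0.008],[-0.018,0.004,-0.019],0.05]]'; python3 -c "
from h import *
tip(); plan(sh(-185,9,90),4.5,25,16,50)"
```

```text
time_s: 0.93
ee_pos: [269.5, 234.3, 337.9]
ee_rot: [2.307, 1.92, 0.203]
contact_force: [1.7, -0.3, -0.5]
grip_width: 50.0
t 0.93 tip [301.2 231.6 171.9] shelf s,y,z [-277.3, 386.2, 171.9] slant 10.7 F [ 1.7 -0.3 -0.5] g 50
[[-22.0, 8.2, 6.9], [-0.015, 0.004, -0.016]]
[[-22.2, 7.7, 7.0], [-0.015, 0.004, -0.016]]
[[-22.3, 7.3, 7.0], [-0.015, 0.004, -0.016]]
[[-22.5, 6.8, 7.1], [-0.015, 0.004, -0.016]]
[[-22.7, 6.4, 7.1], [-0.015, 0.004, -0.016]]
[[-22.9, 5.9, 7.2], [-0.015, 0.004, -0.016]]
[[-23.0, 5.4, 7.2], [-0.015, 0.004, -0.016]]
[[-23.2, 5.0, 7.3], [-0.015, 0.004, -0.016]]
[[-23.3, 4.5, 7.3], [-0.015, 0.004, -0.016]]
[[-23.5, 4.0, 7.3], [-0.015, 0.004, -0.016]]
[[-23.6, 3.6, 7.3], [-0.015, 0.004, -0.016]]
[[-23.7, 3.1, 7.3], [-0.015, 0.004, -0.016]]
[[-23.8, 2.6, 7.3], [-0.015, 0.004, -0.016]]
[[-23.9, 2.1, 7.3], [-0.015, 0.004, -0.016]]
[[-24.0, 1.7, 7.3], [-0.015, 0.004, -0.016]]
[[-24.1, 1.2, 7.2], [-0.015, 0.004, -0.016]]
```

```bash
python3 -m creep '[[[-0.022,0.008,0.007],[-0.015,0.004,-0.016],0.05],[[-0.022,0.0075,0.007],[-0.015,0.004,-0.016],0.05],[[-0.0225,0.007,0.007],[-0.015,0.004,-0.016],0.05],[[-0.0225,0.007,0.007],[-0.015,0.004,-0.016],0.05],[[-0.0225,0.0065,0.007],[-0.015,0.004,-0.016],0.05],[[-0.023,0.006,0.007],[-0.015,0.004,-0.016],0.05],[[-0.023,0.0055,0.007],[-0.015,0.004,-0.016],0.05],[[-0.023,0.005,0.007],[-0.015,0.004,-0.016],0.05],[[-0.0235,0.0045,0.007],[-0.015,0.004,-0.016],0.05],[[-0.0235,0.004,0.007],[-0.015,0.004,-0.016],0.05]]'; python3 -c "
from h import *
tip(); plan(sh(-185,9,90),4.5,25,8,50)"
```

```text
time_s: 1.77
ee_pos: [321.6, -11.2, 278.8]
ee_rot: [2.044, 2.024, 0.369]
contact_force: [0.7, 1.5, 0.1]
grip_width: 49.9
t 1.77 tip [379.7 -10.1 120.1] shelf s,y,z [-220.4, 138.5, 120.1] slant 20.1 F [0.7 1.5 0.1] g 50
[[-16.2, 2.6, 5.4], [-0.011, 0.003, -0.01]]
[[-16.3, 2.3, 5.4], [-0.011, 0.003, -0.01]]
[[-16.4, 2.1, 5.4], [-0.011, 0.003, -0.01]]
[[-16.4, 1.9, 5.4], [-0.011, 0.003, -0.01]]
[[-16.5, 1.7, 5.4], [-0.011, 0.003, -0.01]]
[[-16.5, 1.4, 5.4], [-0.011, 0.003, -0.01]]
[[-16.6, 1.2, 5.4], [-0.011, 0.003, -0.01]]
[[-16.6, 1.0, 5.4], [-0.011, 0.003, -0.01]]
```

```bash
python3 -m creep '[[[-0.016,0.0026,0.0054],[-0.011,0.003,-0.01],0.05],[[-0.016,0.0023,0.0054],[-0.011,0.003,-0.01],0.05],[[-0.0165,0.002,0.0054],[-0.011,0.003,-0.01],0.05],[[-0.0165,0.002,0.0054],[-0.011,0.003,-0.01],0.05],[[-0.0165,0.0017,0.0054],[-0.011,0.003,-0.01],0.05],[[-0.0165,0.0014,0.0054],[-0.011,0.003,-0.01],0.05],[[-0.0165,0.0012,0.0054],[-0.011,0.003,-0.01],0.05],[[-0.0165,0.001,0.0054],[-0.011,0.003,-0.01],0.05],[[0,0,0],[0,0,0],0.05],[[0,0,0],[0,0,0],0.05]]'; python3 -c "
from h import *
tip(); snap('wrist','w1.png'); snap('side','s1.png')
a=cv2.imread('pics/w1.png');b=cv2.imread('pics/s1.png')
cv2.imwrite('pics/c1.png',cv2.resize(np.hstack([a,b]),(800,300)))
plan(sh(-175,9,16),4.5,25,6,50)"
```

```text
time_s: 2.6
ee_pos: [361.3, -150.0, 245.3]
ee_rot: [1.927, 2.047, 0.453]
contact_force: [-0.1, 0.2, 0.0]
grip_width: 50.1
t 2.60 tip [ 432.1 -145.3   92. ] shelf s,y,z [-180.1, -0.7, 92.0] slant 24.8 F [-0.1  0.2  0. ] g 50
[[1.4, -4.7, 11.9], [-0.0, 0.001, -0.003]]
[[1.4, -4.7, 11.9], [-0.0, 0.001, -0.003]]
[[1.4, -4.7, 11.9], [-0.0, 0.001, -0.003]]
[[1.4, -4.7, 11.9], [-0.0, 0.001, -0.003]]
[[1.4, -4.7, 11.9], [-0.0, 0.001, -0.003]]
[[1.4, -4.7, 11.9], [-0.0, 0.001, -0.003]]
```

View pics/c1.png

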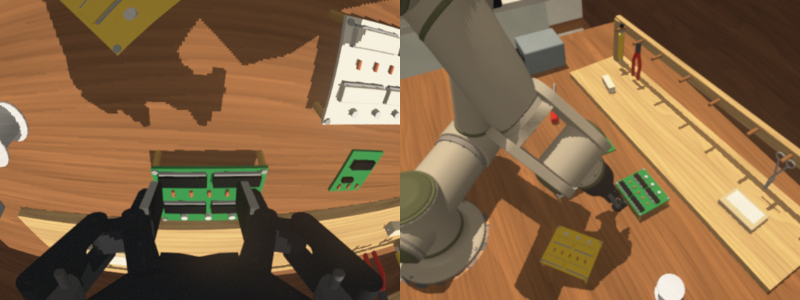

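Wrist view: fingers at about (152,195) and (250,195), and the board spans columns 150–268, so the hand should shift about 8 mm to +y. This agrees with the plan. The side view shows the path is clear.

```bash
python3 -m creep '[[[0.0014,-0.0047,0.012],[0,0.001,-0.003],0.05],[[0.0014,-0.0047,0.012],[0,0.001,-0.003],0.05],[[0.0014,-0.0047,0.012],[0,0.001,-0.003],0.05],[[0.0014,-0.0047,0.012],[0,0.001,-0.003],0.05],[[0.0014,-0.0047,0.012],[0,0.001,-0.003],0.05],[[0.0014,-0.0047,0.012],[0,0.001,-0.003],0.05],[[0,0,0],[0,0,0],0.05]]'; python3 -c "
from h import *
tip(); plan(sh(-175,9,6),4.5,25,5,50)"
```

```text
time_s: 3.28
ee_pos: [387.3, -124.2, 192.2]
ee_rot: [1.938, 2.082, 0.404]
contact_force: [-0.4, 0.7, -0.1]
grip_width: 50.2
t 3.28 tip [ 451.3 -120.6   35.8] shelf s,y,z [-158.8, 22.1, 35.8] slant 22.3 F [-0.4  0.7 -0.1] g 50
[[-2.9, -6.8, 4.3], [-0.01, 0.002, -0.001]]
[[-2.9, -6.9, 4.3], [-0.01, 0.002, -0.001]]
[[-2.9, -6.9, 4.2], [-0.01, 0.002, -0.001]]
[[-2.9, -7.0, 4.2], [-0.01, 0.002, -0.001]]
[[-3.0, -7.0, 4.1], [-0.01, 0.002, -0.001]]
```

```bash
python3 -c "
from h import *
s=monitor.sense();print(s['joint_pos'].round(3),s['qvel'].round(3));tip()"
```

```text
[-0.657  0.45   2.058  0.664  0.414 -2.883] [ 0.003 -0.03   0.011 -0.01   0.016  0.001]
t 3.28 tip [ 451.3 -120.6   35.8] shelf s,y,z [-158.8, 22.1, 35.8] slant 22.3 F [-0.4  0.7 -0.1] g 50
```

Joint 6 has reached its limit, so I'll back off and use the equivalent half-turned grasp.

```bash
sed -i 's/x=np.array(\[-f\[1\],f\[0\],0\])/x=np.array([f[1],-f[0],0])/' h.py
python3 -m creep '[[[0,0,-0.02],[0,0,0.03],0.05],[[0,0,-0.02],[0,0,0.1],0.05],[[0,0,-0.02],[0,0,0.12],0.05],[[0,0,-0.01],[0,0,0.12],0.05],[[0,0,0],[0,0,0.12],0.05],[[0,0,0],[0,0,0.12],0.05],[[0,0,0],[0,0,0.12],0.05],[[0,0,0],[0,0,0.12],0.05],[[0,0,0],[0,0,0.12],0.05],[[0,0,0],[0,0,0.12],0.05]]'; python3 -c "
from h import *
s=monitor.sense();print(s['joint_pos'].round(3));tip()"
```

```text
time_s: 4.12
ee_pos: [356.4, -121.3, 262.4]
ee_rot: [2.913, 0.764, 0.579]
contact_force: [-0.1, -0.1, -0.3]
grip_width: 50.1
[-0.708  0.251  2.047  0.474  0.612 -1.58 ]
t 4.12 tip [ 420.1 -117.4  105.9] shelf s,y,z [-189.5, 28.0, 105.9] slant 22.2 F [-0.1 -0.1 -0.3] g 50
```

```bash

python3 -m creep '[[[0,0,0],[0,0,0.12],0.05],[[0,0,0],[0,0,0.12],0.05],[[0,0,0],[0,0,0.12],0.05],[[0,0,0],[0,0,0.12],0.05],[[0,0,0],[0,0,0.12],0.05],[[0,0,0],[0,0,0.12],0.05],[[0,0,0],[0,0,0.12],0.05],[[0,0,0],[0,0,0.12],0.05],[[0,0,0],[0,0,0.12],0.05],[[0,0,0],[0,0,0.12],0.05]]'; python3 -c "
from h import *
s=monitor.sense();print(s['joint_pos'].round(3));tip();plan(sh(-180,9,80),4.5,25,10,50)"
```

```text
time_s: 4.95
ee_pos: [352.6, -117.1, 265.4]
ee_rot: [-2.737, 1.057, -0.525]
contact_force: [0.1, -0.2, -0.1]
grip_width: 50.1
[-0.706  0.237  2.055  0.472  0.616 -0.325]
t 4.95 tip [ 416.5 -113.2  109. ] shelf s,y,z [-192.8, 32.6, 109.0] slant 22.3 F [ 0.1 -0.2 -0.1] g 50
[[1.5, 2.3, 3.2], [0.005, 0.001, 0.076]]
[[1.6, 2.2, 3.2], [0.005, 0.001, 0.076]]
[[1.7, 2.1, 3.2], [0.005, 0.001, 0.076]]
[[1.8, 1.9, 3.2], [0.005, 0.001, 0.076]]
[[1.9, 1.8, 3.2], [0.005, 0.001, 0.076]]
[[2.0, 1.6, 3.2], [0.005, 0.001, 0.076]]
[[2.0, 1.5, 3.2], [0.005, 0.001, 0.076]]
[[2.1, 1.3, 3.2], [0.005, 0.001, 0.076]]
[[2.1, 1.2, 3.2], [0.005, 0.001, 0.076]]
[[2.1, 1.0, 3.2], [0.005, 0.001, 0.076]]
```

```bash

python3 -m creep '[[[0.0015,0.0023,0.0032],[0.005,0.001,0.077],0.05],[[0.0015,0.0022,0.0032],[0.005,0.001,0.077],0.05],[[0.0017,0.002,0.0032],[0.005,0.001,0.077],0.05],[[0.0018,0.002,0.0032],[0.005,0.001,0.077],0.05],[[0.0019,0.0018,0.0032],[0.005,0.001,0.077],0.05],[[0.002,0.0016,0.0032],[0.005,0.001,0.077],0.05],[[0.002,0.0015,0.0032],[0.005,0.001,0.077],0.05],[[0.002,0.0013,0.0032],[0.005,0.001,0.077],0.05],[[0.002,0.0012,0.0032],[0.005,0.001,0.077],0.05],[[0.002,0.001,0.0032],[0.005,0.001,0.077],0.05]]'; python3 -c "
from h import *
s=monitor.sense();print(s['joint_pos'].round(3));tip();plan(sh(-172,9,12),4.5,25,10,50)"
```

```text
time_s: 5.78
ee_pos: [356.4, -137.2, 235.1]
ee_rot: [-1.994, 1.937, -0.412]
contact_force: [-0.1, 0.1, -0.4]
grip_width: 50.3
[-0.755  0.321  2.082  0.676  0.532  0.233]
t 5.78 tip [ 428.6 -131.4   82.4] shelf s,y,z [-182.4, 13.4, 82.4] slant 25.4 F [-0.1  0.1 -0.4] g 50
[[0.5, 1.9, 6.8], [-0.001, 0.0, -0.005]]
[[0.5, 1.9, 6.8], [-0.001, 0.0, -0.005]]
[[0.5, 1.9, 6.8], [-0.001, 0.0, -0.005]]
[[0.5, 1.9, 6.8], [-0.001, 0.0, -0.005]]
[[0.5, 1.9, 6.8], [-0.001, 0.0, -0.005]]
[[0.5, 1.9, 6.8], [-0.001, 0.0, -0.005]]
[[0.5, 1.9, 6.8], [-0.001, 0.0, -0.005]]
[[0.4, 1.9, 6.8], [-0.001, 0.0, -0.005]]
[[0.4, 1.9, 6.8], [-0.001, 0.0, -0.005]]
[[0.4, 1.9, 6.8], [-0.001, 0.0, -0.005]]
```

```bash

python3 -m creep '[[[0.0005,0.002,0.007],[0,0,-0.005],0.05],[[0.0005,0.002,0.007],[0,0,-0.005],0.05],[[0.0005,0.002,0.007],[0,0,-0.005],0.05],[[0.0005,0.002,0.007],[0,0,-0.005],0.05],[[0.0005,0.002,0.007],[0,0,-0.005],0.05],[[0.0005,0.002,0.007],[0,0,-0.005],0.05],[[0.0005,0.002,0.007],[0,0,-0.005],0.05],[[0.0005,0.002,0.007],[0,0,-0.005],0.05],[[0.0005,0.002,0.007],[0,0,-0.005],0.05],[[0,0,0],[0,0,0],0.05]]'; python3 -c "
from h import *
s=monitor.sense();print(s['joint_pos'].round(3));tip();plan(sh(-170,9,7),4.5,25,5,50)"
```

```text
time_s: 6.62
ee_pos: [365.6, -137.7, 171.1]
ee_rot: [-2.041, 1.891, -0.429]
contact_force: [0.0, -0.2, 0.3]
grip_width: 50.1
[-0.738  0.494  2.131  1.034  0.374 -0.193]
t 6.62 tip [ 438.4 -132.2   18.7] shelf s,y,z [-172.7, 11.8, 18.7] slant 25.6 F [ 0.  -0.2  0.3] g 50
[[0.6, 0.2, 2.3], [-0.002, -0.0, -0.0]]
[[0.6, 0.2, 2.3], [-0.002, -0.0, -0.0]]
[[0.6, 0.2, 2.3], [-0.002, -0.0, -0.0]]
[[0.6, 0.2, 2.3], [-0.002, -0.0, -0.0]]
[[0.6, 0.2, 2.3], [-0.002, -0.0, -0.0]]
```

```bash

python3 -m creep '[[[0.0006,0,0.0024],[0,0,0],0.05],[[0.0006,0,0.0024],[0,0,0],0.05],[[0.0006,0,0.0024],[0,0,0],0.05],[[0.0006,0,0.0024],[0,0,0],0.05],[[0,0,0],[0,0,0],0.05]]'; python3 -c "
from h import *
s=monitor.sense();print(s['joint_pos'].round(3));tip();plan(sh(-130,9,8),4.5,25,10,50)
snap('side','s2.png');a=cv2.imread('pics/s2.png')[170:350,270:480];cv2.imwrite('pics/s2c.png',cv2.resize(a,None,fx=3,fy=3))"
```

```text
time_s: 7.03
ee_pos: [370.0, -139.6, 163.3]
ee_rot: [-2.04, 1.89, -0.432]
contact_force: [-0.0, -0.4, -0.4]
grip_width: 49.8
[-0.733  0.519  2.125  1.083  0.363 -0.241]
t 7.03 tip [ 443.1 -134.1   11. ] shelf s,y,z [-168.1, 9.4, 11.0] slant 25.7 F [-0.  -0.4 -0.4] g 50
[[0.0, -3.5, 1.9], [-0.001, -0.0, -0.0]]
[[0.0, -3.5, 1.9], [-0.001, -0.0, -0.0]]
[[0.0, -3.5, 1.9], [-0.001, -0.0, -0.0]]
[[0.0, -3.5, 1.9], [-0.001, -0.0, -0.0]]
[[0.0, -3.5, 1.9], [-0.001, -0.0, -0.0]]
[[0.0, -3.5, 1.9], [-0.001, -0.0, -0.0]]
[[0.0, -3.5, 1.9], [-0.001, -0.0, -0.0]]
[[0.0, -3.5, 1.9], [-0.001, -0.0, -0.0]]
[[0.0, -3.5, 1.9], [-0.001, -0.0, -0.0]]
[[0.0, -3.5, 1.9], [-0.001, -0.0, -0.0]]
```

View pics/s2c.png

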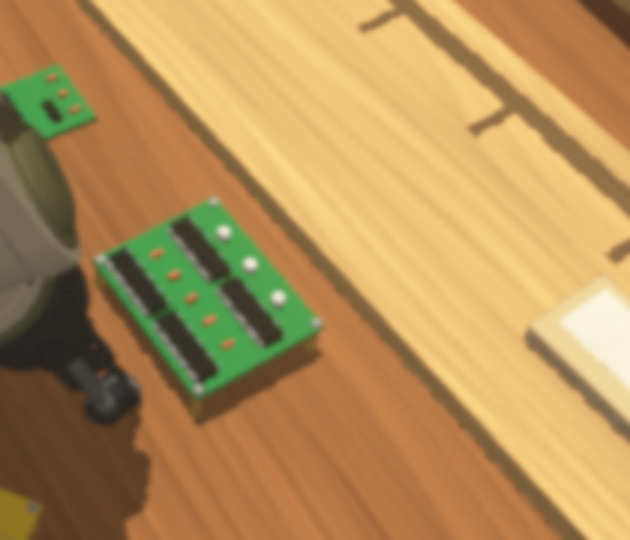

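The fingertip, at (110,400) in the crop, is down behind the board and about centred on its near edge. I'll push now.

```bash

python3 -m creep '[[[0,-0.0035,0.0019],[0,0,0],0.05],[[0,-0.0035,0.0019],[0,0,0],0.05],[[0,-0.0035,0.0019],[0,0,0],0.05],[[0,-0.0035,0.0019],[0,0,0],0.05],[[0,-0.0035,0.0019],[0,0,0],0.05],[[0,-0.0035,0.0017],[0,0,0],0.05],[[0,-0.0035,0.0017],[0,0,0],0.05],[[0,-0.0035,0.0017],[0,0,0],0.05],[[0,-0.0035,0.0017],[0,0,0],0.05],[[0,-0.0035,0.0017],[0,0,0],0.05]]'; python3 -c "
from h import *
tip();plan(sh(-108,9,8),5,25,10,50)"
```

```text
time_s: 7.92
ee_pos: [412.9, -135.7, 162.5]
ee_rot: [-2.041, 1.889, -0.431]
contact_force: [-1.5, -0.4, 0.1]
grip_width: 50.0
t 7.92 tip [ 485.9 -130.2   10.2] shelf s,y,z [-125.1, 9.6, 10.2] slant 25.7 F [-1.5 -0.4  0.1] g 50
[[0.1, -1.6, 0.9], [-0.001, -0.001, -0.001]]
[[0.1, -1.7, 0.9], [-0.001, -0.001, -0.001]]
[[0.1, -1.7, 0.9], [-0.001, -0.001, -0.001]]
[[0.1, -1.7, 0.9], [-0.001, -0.001, -0.001]]
[[0.1, -1.7, 0.9], [-0.001, -0.001, -0.001]]
[[0.1, -1.7, 0.9], [-0.001, -0.001, -0.001]]
[[0.1, -1.7, 0.9], [-0.001, -0.001, -0.001]]
[[0.1, -1.7, 0.9], [-0.001, -0.001, -0.001]]
[[0.1, -1.7, 0.9], [-0.001, -0.001, -0.001]]
[[0.1, -1.7, 0.9], [-0.001, -0.001, -0.001]]
```

Contact force is 1.5 N, so it is pushing the board.

```bash

python3 -m creep '[[[0,-0.0018,0.001],[0,0,0],0.05],[[0,-0.0018,0.001],[0,0,0],0.05],[[0,-0.0018,0.001],[0,0,0],0.05],[[0,-0.0018,0.001],[0,0,0],0.05],[[0,-0.0018,0.001],[0,0,0],0.05],[[0,-0.0018,0.001],[0,0,0],0.05],[[0,-0.0018,0.001],[0,0,0],0.05],[[0,-0.0018,0.001],[0,0,0],0.05],[[0,0,0],[0,0,0],0.05]]'; cat >> h.py <<'E'
def board(n='side',f=None):
    p,d,c=snap(n,f); P=pts(d,c)
    h=cv2.cvtColor(p,cv2.COLOR_RGB2HSV); m=((h[...,0]>40)&(h[...,0]<85)&(h[...,1]>110)&(d>0)&(P[...,1]<0)&(P[...,2]<250)&(P[...,2]>-20)).astype(np.uint8)
    k,l,s,ce=cv2.connectedComponentsWithStats(cv2.morphologyEx(m,cv2.MORPH_CLOSE,np.ones((9,9)))); i=1+s[1:,4].argmax()
    Q=P[(l==i)&(m>0)]-E0; W=np.stack([Q@S,Q@T,Q[:,2]],1); W=W[np.all(abs(W-np.median(W,0))<90,axis=1)]
    _,_,V=np.linalg.svd(W-W.mean(0),full_matrices=False); print('green n',len(W),'s,y,z 2-98%',np.percentile(W,[2,98],axis=0).round(0).tolist(),'normal',V[2].round(2))
E
python3 -c "
from h import *
tip();board('side','s3.png')"
```

```text
time_s: 8.67
ee_pos: [431.4, -134.0, 161.3]
ee_rot: [-2.042, 1.889, -0.43]
contact_force: [-1.2, 0.7, 1.2]
grip_width: 49.6
t 8.67 tip [ 504.3 -128.4    8.9] shelf s,y,z [-106.6, 9.8, 8.9] slant 25.6 F [-1.2  0.7  1.2] g 50
green n 1278 s,y,z 2-98% [[-103.0, -50.0, 24.0], [-6.0, 65.0, 31.0]] normal [ 0.01 -0.01  1.  ]
```

Board near edge is at s ≈ −105, so step 1 should be met. I'll press gently until it is snug.

```bash

python3 -m creep '[[[0,-0.0009,0.0004],[0,0,0],0.05],[[0,-0.0009,0.0004],[0,0,0],0.05],[[0,-0.0009,0.0004],[0,0,0],0.05],[[0,-0.0009,0.0004],[0,0,0],0.05]]'; python3 -c "
from h import *
tip()"
```

```text
time_s: 9.05
ee_pos: [434.8, -133.6, 161.2]
ee_rot: [-2.042, 1.89, -0.429]
contact_force: [-10.5, -3.8, 1.7]
grip_width: 50.1
t 9.05 tip [ 507.5 -128.     8.7] shelf s,y,z [-103.5, 9.8, 8.7] slant 25.6 F [-10.5  -3.8   1.7] g 50
```

```bash

python3 -m creep '[[[0,-0.0013,-0.0022],[0,0,0],0.05],[[0,-0.0013,-0.0022],[0,0,0],0.05],[[0,-0.0013,-0.0022],[0,0,0],0.05],[[0,-0.0013,-0.0022],[0,0,0],0.05],[[0,-0.0014,-0.0021],[0,0,0],0.05],[[0,-0.0014,-0.0021],[0,0,0],0.05]]'; python3 -c "
from h import *
tip();board('side','s4.png')"
```

```text
time_s: 9.55
ee_pos: [436.4, -133.8, 176.9]
ee_rot: [-2.043, 1.892, -0.428]
contact_force: [-0.2, -0.2, -0.1]
grip_width: 49.6
t 9.55 tip [ 508.9 -128.3   24.3] shelf s,y,z [-102.1, 9.4, 24.3] slant 25.5 F [-0.2 -0.2 -0.1] g 50
green n 1141 s,y,z 2-98% [[-98.0, -51.0, 26.0], [-2.0, 65.0, 43.0]] normal [ 0.16 -0.02  0.99]
```

The board is tilting as intended, about 9°. I'll continue along the arc.

```bash

python3 -m creep '[[[0,-0.0019,-0.0024],[0,0,0],0.05],[[0,-0.002,-0.0024],[0,0,0],0.05],[[0,-0.002,-0.0024],[0,0,0],0.05],[[0,-0.0022,-0.0023],[0,0,0],0.05],[[0,-0.0022,-0.0023],[0,0,0],0.05],[[0,-0.0024,-0.0022],[0,0,0],0.05],[[0,-0.0024,-0.0022],[0,0,0],0.05],[[0,-0.0026,-0.0021],[0,0,0],0.05]]'; python3 -c "
from h import *
tip();board('side','s5.png')
a=cv2.imread('pics/s5.png')[150:350,250:480];cv2.imwrite('pics/s5c.png',cv2.resize(a,None,fx=2.5,fy=2.5))"
```

```text
time_s: 10.27
ee_pos: [445.3, -132.9, 203.9]
ee_rot: [-2.043, 1.892, -0.428]
contact_force: [-0.4, -1.0, -0.9]
grip_width: 50.0
t 10.27 tip [ 517.8 -127.4   51.4] shelf s,y,z [-93.1, 9.6, 51.4] slant 25.5 F [-0.4 -1.  -0.9] g 50
green n 594 s,y,z 2-98% [[-90.0, -51.0, 26.0], [-2.0, 64.0, 68.0]] normal [ 0.45 -0.02  0.89]
```

View pics/s5c.png

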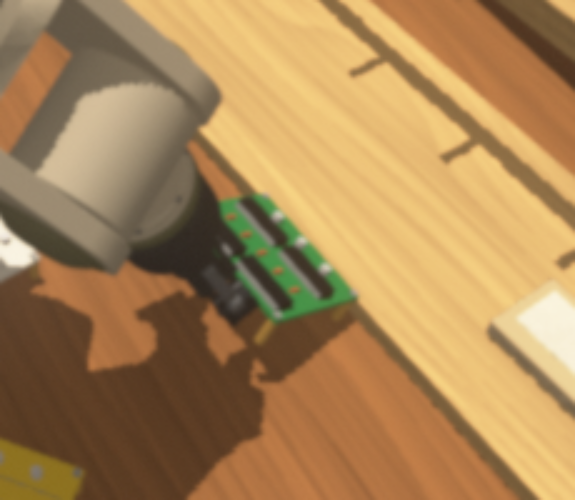

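The board is tipped about 27°, held by the fingertips under its near edge at (235,300), with its far end against the shelf. I'll keep following the arc.

```bash

python3 -m creep '[[[0,-0.003,-0.0018],[0,0,0],0.05],[[0,-0.003,-0.0018],[0,0,0],0.05],[[0,-0.0032,-0.0016],[0,0,0],0.05],[[0,-0.0034,-0.0015],[0,0,0],0.05],[[0,-0.0034,-0.0013],[0,0,0],0.05],[[0,-0.0036,-0.0012],[0,0,0],0.05],[[0,-0.0036,-0.001],[0,0,0],0.05],[[0,-0.0036,-0.0008],[0,0,0],0.05]]'; python3 -c "
from h import *
tip();board('side','s6.png');board('scene','c6.png')"
```

```text
time_s: 10.98
ee_pos: [466.5, -131.0, 228.1]
ee_rot: [-2.042, 1.892, -0.428]
contact_force: [-1.0, -0.4, 0.4]
grip_width: 49.9
t 10.98 tip [ 538.9 -125.5   75.5] shelf s,y,z [-71.9, 9.6, 75.5] slant 25.5 F [-1.  -0.4  0.4] g 50
green n 87 s,y,z 2-98% [[-71.0, -52.0, 31.0], [-5.0, -38.0, 94.0]] normal [ 0.69 -0.05  0.72]
green n 2005 s,y,z 2-98% [[-66.0, -49.0, 26.0], [2.0, 68.0, 97.0]] normal [ 0.72 -0.02  0.7 ]
```

About 45° now.

```bash

python3 -m creep '[[[0,-0.0038,-0.0005],[0,0,0],0.05],[[0,-0.0038,-0.0005],[0,0,0],0.05],[[0,-0.0038,-0.0002],[0,0,0],0.05],[[0,-0.0038,0],[0,0,0],0.05],[[0,-0.0038,0.0002],[0,0,0],0.05],[[0,-0.0038,0.0004],[0,0,0],0.05],[[0,-0.0038,0.0006],[0,0,0],0.05],[[0,-0.0038,0.0008],[0,0,0],0.05]]'; python3 -c "
from h import *
tip();board('scene','c7.png')
a=cv2.imread('pics/c7.png')[160:320,100:320];cv2.imwrite('pics/c7c.png',cv2.resize(a,None,fx=2.5,fy=2.5))"
```

```text
time_s: 11.75
ee_pos: [496.9, -128.7, 241.5]
ee_rot: [-2.043, 1.891, -0.428]
contact_force: [-0.1, -0.7, -0.2]
grip_width: 50.2
t 11.75 tip [ 569.4 -123.1   88.9] shelf s,y,z [-41.4, 9.3, 88.9] slant 25.5 F [-0.1 -0.7 -0.2] g 50
green n 1657 s,y,z 2-98% [[-40.0, -49.0, 26.0], [3.0, 68.0, 115.0]] normal [ 0.91 -0.01  0.41]
```

View pics/c7c.png

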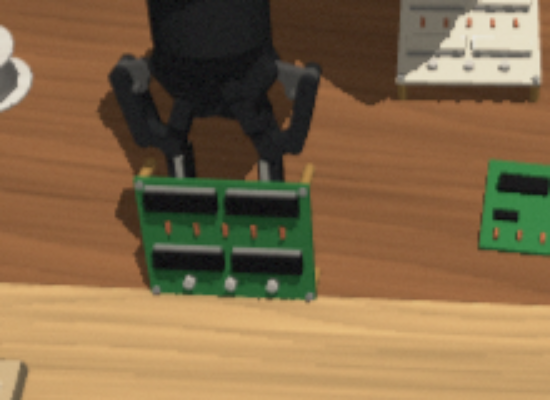

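Tipped about 66° with the board's middle at about 60 mm height and s ≈ −44, so step 2 is met. The lower end rests on the shelf's edge. Now I'll push the top over.

```bash

python3 -m creep '[[[0,-0.0036,0.001],[0,0,0],0.05],[[0,-0.0036,0.001],[0,0,0],0.05],[[0,-0.0036,0.001],[0,0,0],0.05],[[0,-0.0036,0.0012],[0,0,0],0.05],[[0,-0.0036,0.0012],[0,0,0],0.05],[[0,-0.0036,0.0012],[0,0,0],0.05],[[0,-0.0036,0.0012],[0,0,0],0.05]]'; python3 -c "
from h import *
tip();board('scene','c8.png')"
```

```text
time_s: 12.38
ee_pos: [526.0, -126.5, 245.7]
ee_rot: [-2.042, 1.891, -0.428]
contact_force: [-0.8, -0.7, -0.4]
grip_width: 50.0
t 12.38 tip [ 598.6 -120.9   93.2] shelf s,y,z [-12.1, 8.9, 93.2] slant 25.5 F [-0.8 -0.7 -0.4] g 50
green n 852 s,y,z 2-98% [[-5.0, -49.0, 25.0], [8.0, 69.0, 124.0]] normal [ 1.   -0.01  0.04]
```

```bash

python3 -m creep '[[[0,-0.003,0.0014],[0,0,0],0.05],[[0,-0.003,0.0014],[0,0,0],0.05],[[0,-0.003,0.0014],[0,0,0],0.05],[[0,-0.003,0.0014],[0,0,0],0.05],[[0,-0.003,0.0014],[0,0,0],0.05],[[0,-0.003,0.0014],[0,0,0],0.05]]'; python3 -c "
from h import *
tip()
snap('scene','c9.png')
a=cv2.imread('pics/c9.png')[160:400,60:360];cv2.imwrite('pics/c9c.png',cv2.resize(a,None,fx=2,fy=2))"
```

```text
time_s: 12.93
ee_pos: [548.1, -124.8, 245.9]
ee_rot: [-2.042, 1.891, -0.429]
contact_force: [0.8, -0.5, 0.0]
grip_width: 50.0
t 12.93 tip [ 620.8 -119.3   93.4] shelf s,y,z [10.2, 8.5, 93.4] slant 25.5 F [ 0.8 -0.5  0. ] g 50
```

View pics/c9c.png

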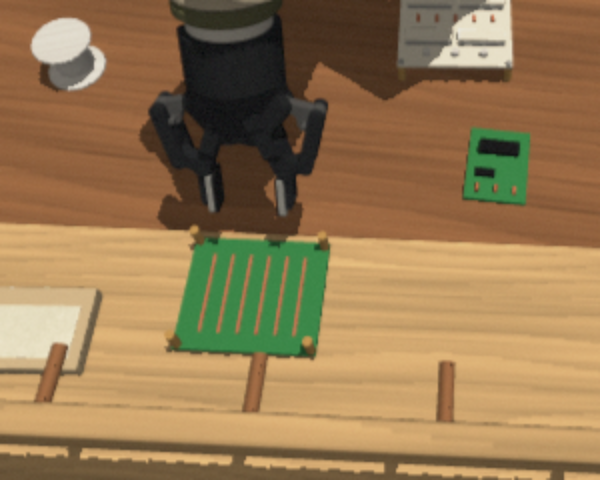

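The board lies upside down on the shelf, standoffs up at (190,235), (322,240), (172,340) and (307,345). I'll retreat and check.

```bash

python3 -m creep '[[[0,0.005,-0.015],[0,0,0],0.05],[[0,0.01,-0.02],[0,0,0],0.05],[[0,0.01,-0.02],[0,0,0],0.05],[[0,0.01,-0.02],[0,0,0],0.05],[[0,0.01,-0.02],[0,0,0],0.05],[[0,0,0],[0,0,0],0.05],[[0,0,0],[0,0,0],0.05],[[0,0,0],[0,0,0],0.05],[[0,0,0],[0,0,0],0.05],[[0,0,0],[0,0,0],0.05]]'; python3 -c "
from h import *
tip();board('scene','c10.png');board('side','s10.png')
for n in ('c10','s10'):
    z=np.load(f'pics/{n}.png.npz'); P=pts(z['d'],z); h=cv2.cvtColor(z['p'],cv2.COLOR_RGB2HSV)
    m=(h[...,0]>40)&(h[...,0]<85)&(h[...,1]>110)&(z['d']>0)&(P[...,1]>20)&(P[...,1]<150)&(abs(P[...,2])<15)
    print(n,'small',cv2.minAreaRect(P[m][:,:2].astype(np.float32)) if m.sum()>100 else 'hidden')"
```

```text
time_s: 13.82
ee_pos: [466.5, -131.0, 312.6]
ee_rot: [-2.043, 1.891, -0.427]
contact_force: [0.0, -0.8, -1.0]
grip_width: 49.7
t 13.82 tip [ 538.9 -125.3  160. ] shelf s,y,z [-72.0, 9.7, 160.0] slant 25.5 F [ 0.  -0.8 -1. ] g 50
green n 3170 s,y,z 2-98% [[15.0, -47.0, 32.0], [110.0, 67.0, 37.0]] normal [-0.  0. -1.]
green n 1637 s,y,z 2-98% [[11.0, -51.0, 30.0], [107.0, 64.0, 36.0]] normal [-0.  0. -1.]
c10 small ((500.4259033203125, 82.03268432617188), (81.29904174804688, 59.96113967895508), 0.09007859230041504)
s10 small ((499.6304931640625, 79.89825439453125), (80.52271270751953, 61.08981704711914), 0.6669771671295166)
```

Both views agree: the board is flat, its middle is about 60 mm behind the edge with the plate at 30–37 mm, and the small board has not moved.

```bash
python3 -c "
from h import *
print(arm.hand_in())"
```

```text
the job is handed in; nothing more can be done
None
```

The larger board is lying flat upside down on the birch shelf, standoffs up. I pushed it along the desk to the shelf, tipped it over the front edge with two slanted fingertips, backed the hand off and handed in at about 14 s.

**Last checks, from the scene and side cameras:**
- **Flatness:** the board's normal is vertical to within measurement.
- **Position:** its middle is about 60 mm behind the shelf's front edge.
- **Height:** the plate's visible face is at about 34 mm, which puts the standoffs' feet at about 58 mm. I worked that figure out rather than measuring it.
- **Small board:** it is within about 1 mm of where it started.
- **Hand:** the fingertips are about 160 mm above the desk and touch nothing.

**On the way:**
- **Pushed to the shelf:** the board's middle reached about 54 mm in front of the edge while still flat on the desk.
- **Tipped:** at about 66° the middle was at about 60 mm height and 44 mm in front of the edge, inside the limits for that step. By then the lower end rested on the shelf's top edge rather than on the desk.
- **One detour:** the last joint reached its limit on the first approach, before touching the board. I backed off and used the same grip turned by half a turn.

No check failed. I did not measure the board's speed at the end, and the hand-in gave no verdict.

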